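# Pack the satellite flywheels in their case

### The job

Pick out the four round flywheels standing on the blue mat and put each one, spindle up, into the recess of its own size in the open aluminium case, so that it lies flat on the recess's floor. Set them down gently rather than dropping them, and leave the two square blocks where they stand.

Things in the scene. Friction and masses are not known exactly. Their poses are not given: they have to be found in the camera images.
- rotor_tiny_center (a point): The smallest of four steel flywheels: a round disc 32 mm in diameter and 12 mm thick with a plain spindle, 16 mm in diameter, rising from its middle to 48 mm above the underside. It stands on the bench, spindle up. This point is on its axis, 24 mm above the underside; z runs up the spindle. Grip the spindle near its top, 34 to 44 mm above the underside, so that the fingertips stay clear of the disc. About 0.13 kg.
- nest_tiny_seat (a point): Nest for the 32 mm flywheel: a black square insert (114 mm) in the open aluminium case, with a round recess 44 mm in diameter and 14 mm deep, grey floor. This point is the centre of the recess's floor, 20 mm above the bench; z is up. Insert tops are 34 mm and the case's rim 36 mm above the bench. The four inserts lie two by two, 116 mm apart, in any arrangement, in the case (242 mm square outside, fixed), whose equally low lid lies open flat beyond it.
- rotor_small_center (a point): The second smallest of four steel flywheels: a round disc 46 mm in diameter and 12 mm thick with a plain spindle, 16 mm in diameter, rising from its middle to 48 mm above the underside. It stands on the bench, spindle up. This point is on its axis, 24 mm above the underside; z runs up the spindle. Grip the spindle near its top, 34 to 44 mm above the underside, so that the fingertips stay clear of the disc. About 0.21 kg.
- nest_small_seat (a point): Nest for the 46 mm flywheel: a black square insert (114 mm) in the open aluminium case, with a round recess 58 mm in diameter and 14 mm deep, grey floor. This point is the centre of the recess's floor, 20 mm above the bench; z is up. Insert tops are 34 mm and the case's rim 36 mm above the bench. The four inserts lie two by two, 116 mm apart, in any arrangement, in the case (242 mm square outside, fixed), whose equally low lid lies open flat beyond it.
- rotor_medium_center (a point): The second largest of four steel flywheels: a round disc 60 mm in diameter and 12 mm thick with a plain spindle, 16 mm in diameter, rising from its middle to 48 mm above the underside. It stands on the bench, spindle up. This point is on its axis, 24 mm above the underside; z runs up the spindle. Grip the spindle near its top, 34 to 44 mm above the underside, so that the fingertips stay clear of the disc. About 0.32 kg.
- nest_medium_seat (a point): Nest for the 60 mm flywheel: a black square insert (114 mm) in the open aluminium case, with a round recess 72 mm in diameter and 14 mm deep, grey floor. This point is the centre of the recess's floor, 20 mm above the bench; z is up. Insert tops are 34 mm and the case's rim 36 mm above the bench. The four inserts lie two by two, 116 mm apart, in any arrangement, in the case (242 mm square outside, fixed), whose equally low lid lies open flat beyond it.
- rotor_large_center (a point): The largest of four steel flywheels: a round disc 74 mm in diameter and 12 mm thick with a plain spindle, 16 mm in diameter, rising from its middle to 48 mm above the underside. It stands on the bench, spindle up. This point is on its axis, 24 mm above the underside; z runs up the spindle. Grip the spindle near its top, 34 to 44 mm above the underside, so that the fingertips stay clear of the disc. About 0.46 kg.
- nest_large_seat (a point): Nest for the 74 mm flywheel: a black square insert (114 mm) in the open aluminium case, with a round recess 86 mm in diameter and 14 mm deep, grey floor. This point is the centre of the recess's floor, 20 mm above the bench; z is up. Insert tops are 34 mm and the case's rim 36 mm above the bench. The four inserts lie two by two, 116 mm apart, in any arrangement, in the case (242 mm square outside, fixed), whose equally low lid lies open flat beyond it.
- block_small_center (a point): A steel block that is not to be moved: square plate 44 by 44 mm, 12 mm thick, with the same 16 mm spindle up to 48 mm. It stands among the flywheels. This point is on its axis, 24 mm above the underside.
- block_large_center (a point): A steel block that is not to be moved: square plate 60 by 60 mm, 12 mm thick, with the same 16 mm spindle up to 48 mm. It stands among the flywheels. This point is on its axis, 24 mm above the underside.
Things that resemble listed ones, but are neither listed nor needed, are in the scene too. Leave any green or pink look-alike of the part that bears rotor_large_center alone.

How it is judged:
By the outcome, as a careful person would: the job done as asked, in the order asked, and still so for the second after the job is handed in, with the robot touching nothing.
It also fails if it takes over 109 s, if anything falls off the work surface, if the arm or the gripper's body presses on something with over 40 N, if the wrist force passes 120 N, or if a joint passes its speed limit or range.

### The arm

A 6-joint arm with a two-finger parallel gripper is mounted at the origin on the work surface. World frame = base frame: x ahead of the robot, y to its left, z up, the work surface at z = 0. Lengths are in mm, angles in rad, forces in N, time in s.
With the tool pointing down it reaches from about 225 to 875 mm from the base axis. Payload 3.4 kg.
Tool frame: the origin (TCP) lies between the finger pads; the fingertips stand 19 mm ahead of it and the grasp point (between the pads) is the TCP; z points along the fingers, y is the line along which they close (so a half turn about z gives the same grasp; the last joint's range is limited). The gripper opens to 85 mm and grips with 20 to 120 N. Pads are 22 mm wide; open, the fingers measure 114 mm over their backs; the gripper's body (76 mm by 85 mm) begins 54 mm behind the grasp point. The pads swing forward as they close: fully open they stand 13 mm farther back than shut.
Start: joints at [-1.355, 0.276, 1.505, -0, 1.361, -0.121], TCP at [190.019, -542.728, 250.328] pointing down, gripper open.
Joint ranges: [-2.89, 2.89], [-0.75, 2.08], [0.22, 2.7], [-1.18, 4.32], [0.11, 2.71], [-2.7, 2.7]. Speed limits (rad/s): [2.57, 2.57, 3.14, 3.14, 3.14, 3.14].

### API

Orientations are given as a 3x3 rotation matrix whose columns are the frame's x, y, z axes.
In Python, from bench import state, get_image, calibration, close_job gives the robot as it stands.
- The arm moves only by the tool send_rows, never from a script. Its argument "motion" is a list of rows, each an object of numbers: "dx", "dy", "dz": the shift along the tool's x, y, z in cm; "roll": the turn about the tool's z in rad. A call has 1 to 20 rows; each row shifts and turns the commanded pose from where the row before left it, along the tool's axes as they then stand; what a row does not reach is not made up. A row lasts 1/8 s, in which the tool goes at most 62.5 mm and 10.7 degrees, less where a joint would pass 70% of its speed; a pose out of reach is approached as far as the arm can. A call is refused whole if a number of a shift passes 6.25 or a number of a turn 0.188, either way. A call with a gripper value outside its range is refused whole. "jaw" is the opening in per cent of the stroke, from 0 (shut) to 100 (fully open), set as the call begins (left out, the last holds). The fingers move at their own pace and stop on an object; the grip force is fixed at half the most. Time passes only in rows, so rows that do not move let the fingers close. It gives the time, the measured TCP pose, the force, the opening and the grip force at its end, in the units of the state.
- state(): the state, without advancing time (a new reading comes with each control period).
- get_image(name): name is "scene" or "top" or "wrist"; returns the picture (400x640x3 uint8, red, green, blue); there is no depth.
- calibration(name): a dict with "camera_matrix" (3x3 intrinsics, pixels), "rvec" (rotation vector, rad) and "tvec" (3), from world to camera coordinates, as OpenCV has them. Camera axes: x right, y down, z forward; pixel columns grow to the right and rows downward; lengths in mm; the calibration is good to about 2 mm. A picture is of the moment at which its call begins: read the wrist's pose just before it. calibration takes no time and is no camera call; for the wrist camera it gives the pose at the moment of the call.
- close_job(): hands the job in; it is judged then, once.
The state is a dict: "clock": time; "q": joint angles; "joint_velocities": joint speeds; "tau": joint torques, N m; "tcp_pos": TCP position; "orientation": TCP orientation; "ft_force": force on the tool from outside, world axes, zero at the start; "torque": the same for the moment, N m; "grip_width": finger opening in mm; "gripper_force": force on a finger pad.
Only numpy, scipy, OpenCV 4.12 (cv2) and the standard library are available. Lean on these libraries where they do the work, as an engineer would, in place of code of your own. Each camera call takes 0.05 s, during which the arm holds its last target. There are 200 camera calls.

## Working session

There is one attempt and no reset: what is moved stays moved. The work goes in short steps, Python scripts to look and compute and a tool call to move; the robot and the scene stay as the last step left them, time stands still between calls to the robot, and variables do not carry over. Pictures are saved under pics/ and viewed, at most 14 in all, crops included, and the job is handed in when it is done.

Besides the shell and the picture viewer there is one more tool, called after "Emit:" by a JSON object that holds its "method" and its "body". send_rows: Moves the arm, as the interface text tells. Its arguments: {"type":"object","properties":{"motion":{"type":"array","items":{"type":"object","properties":{"dx":{"type":"number"},"dy":{"type":"number"},"dz":{"type":"number"},"roll":{"type":"number"}}}},"jaw":{"type":"number"}},"required":["motion"]}

```bash
mkdir -p pics; ls; python3 - <<'E'
from bench import *
import cv2
for n in ("top","scene"):
    cv2.imwrite(f"pics/{n}0.png",get_image(n)[:,:,::-1]); c=calibration(n); print(n,c)
s=state();print(s['clock'],s['tcp_pos'],s['orientation'],s['grip_width'])
E
```

```text
pics
top {'camera_matrix': array([[520.96046149,   0.        , 312.23768086],
       [  0.        , 520.96046149, 194.04315844],
       [  0.        ,   0.        ,   1.        ]]), 'rvec': array([ 2.18057347, -2.19870516,  0.05683949]), 'tvec': array([ -16.04591495,  558.43590673, 1290.16887733])}
scene {'camera_matrix': array([[502.88621644,   0.        , 322.9883084 ],
       [  0.        , 502.88621644, 202.63451142],
       [  0.        ,   0.        ,   1.        ]]), 'rvec': array([ 1.73718305,  1.37856537, -0.81266201]), 'tvec': array([-102.55378343, -216.59699779, 1555.2338084 ])}
0.1 [ 189.91202562 -542.26019893  249.52815129] [[ 9.43810184e-01  3.30487815e-01 -3.75345006e-04]
 [ 3.30487977e-01 -9.43808798e-01  1.62784608e-03]
 [ 1.83729375e-04 -1.66042472e-03 -9.99998605e-01]] 85.33888831859674
```

View pics/top0.png

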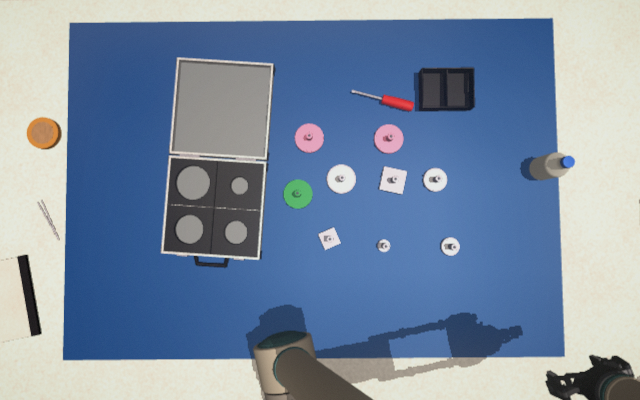

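View pics/scene0.png

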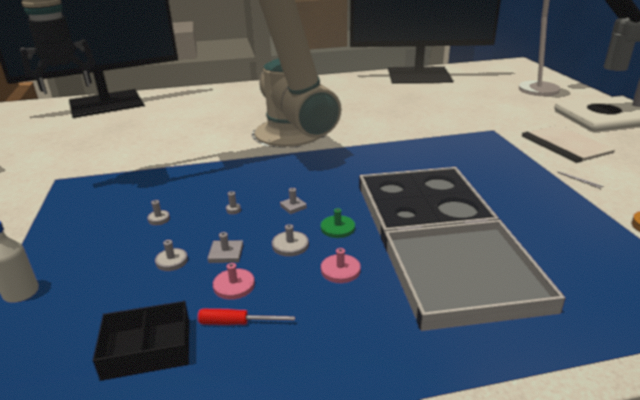

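Top view: white rotors are at (341,179) large, (435,180) medium, (450,246) small and (384,245) tiny. Blocks are at (393,180) and (330,238), and recesses at (193,182), (240,185), (190,229) and (235,232). The scene view confirms they all stand upright, spindle up.

```bash
cat > h.py <<'E'
import numpy as np,cv2
from bench import *
def ray(c,uv,z):
    R=cv2.Rodrigues(c['rvec'])[0]; K=c['camera_matrix']
    o=-R.T@c['tvec']; d=R.T@np.linalg.inv(K)@[uv[0],uv[1],1]
    return o+d*(z-o[2])/d[2]
def blobs(img,roi,lo,hi,z,c,smax=70,amin=40):
    hsv=cv2.cvtColor(img,cv2.COLOR_RGB2HSV); m=((hsv[...,1]<smax)&(hsv[...,2]>lo)&(hsv[...,2]<hi)).astype(np.uint8)
    x0,y0,x1,y1=roi; k=np.zeros_like(m); k[y0:y1,x0:x1]=m[y0:y1,x0:x1]
    for q in cv2.findContours(k,cv2.RETR_EXTERNAL,cv2.CHAIN_APPROX_NONE)[0]:
        if cv2.contourArea(q)<amin: continue
        q=cv2.convexHull(q)
        P=np.array([ray(c,p,z)[:2] for p in q[:,0]],np.float32)
        M=cv2.moments(q); uv=(M['m10']/M['m00'],M['m01']/M['m00'])
        (_,r)=cv2.minEnclosingCircle(P)
        print(np.round(uv,1),'xy',ray(c,uv,z)[:2].round(1),'diam enc %.1f area %.1f'%(2*r,2*np.sqrt(cv2.contourArea(P)/np.pi)))
E
python3 - <<'E'
from h import *
c=calibration('top');im=get_image('top')
print('rotors');blobs(im,(300,155,480,270),130,256,12,c)
print('floors');blobs(im,(172,160,262,255),75,190,20,c)
E
```

```text
rotors
[383.7 245.2] xy [ 428.9 -198.2] diam enc 32.8 area 30.7
[450.  246.1] xy [ 425.5 -363.6] diam enc 47.0 area 45.6
[328.9 238.2] xy [447.6 -61.4] diam enc 60.4 area 50.5
[434.8 179.3] xy [ 593.  -329.2] diam enc 60.8 area 59.3
[392.7 179.8] xy [ 592.7 -223.4] diam enc 82.3 area 68.8
[340.8 178.5] xy [597.2 -92.8] diam enc 75.2 area 73.9
floors
[189.1 228.7] xy [474.1 287.1] diam enc 73.0 area 69.7
[191.7 205.6] xy [531.7 280.9] diam enc 100.5 area 22.9
[192.9 182.5] xy [589.6 278. ] diam enc 86.3 area 83.7
[236.8 200.8] xy [542.6 167.9] diam enc 274.6 area 179.8
```

```bash
python3 - <<'E'
from h import *
c=calibration('top');im=get_image('top')
blobs(im,(226,172,254,196),75,190,20,c);blobs(im,(220,216,250,247),75,190,20,c)
s=state();R=s['orientation']
print(R.T@(np.array([428.9,-198.2,150])-s['tcp_pos'])/10)
E
```

```text
[243.2 184.6] xy [583.2 152. ] diam enc 68.1 area 57.2
[238.5 231.3] xy [466.6 163.7] diam enc 84.1 area 67.2
[ 33.93014205 -24.58313414  10.00690004]
```

Emit:
{"method": "send_rows", "body": {"motion": [{"dx": 3, "dy": -2.2, "dz": 0.5}, {"dx": 3.4, "dy": -2.46, "dz": 0.5}, {"dx": 3.4, "dy": -2.46, "dz": 0.5}, {"dx": 3.4, "dy": -2.46, "dz": 0.5}, {"dx": 3.4, "dy": -2.46, "dz": 0.5}, {"dx": 3.4, "dy": -2.46, "dz": 0.5}, {"dx": 3.4, "dy": -2.46, "dz": 0.5}, {"dx": 3.4, "dy": -2.46, "dz": 0.5}, {"dx": 3.4, "dy": -2.46, "dz": 0.5}, {"dx": 2.2, "dy": -1.6}, {"dx": 1, "dy": -0.7}, {}, {}, {}], "jaw": 45}}

```text
$.motion[0]: bad value
```

```bash
python3 - <<'E'
from h import *
s=state();c=calibration('wrist');im=get_image('wrist')
cv2.imwrite('pics/w1.png',im[:,:,::-1])
print(s['clock'],s['tcp_pos'],s['grip_width'],s['orientation'].round(4));blobs(im,(0,0,640,400),120,256,12,c,amin=800)
E
```

```text
0.2 [ 189.91388314 -542.44381877  249.77041829] 85.5502797719357 [[ 9.438e-01  3.304e-01 -3.000e-04]
 [ 3.304e-01 -9.438e-01  1.100e-03]
 [ 1.000e-04 -1.100e-03 -1.000e+00]]
[ 53.4 116.7] xy [ 143.  -278.5] diam enc 135.4 area 55.4
[329.8 213.3] xy [ 136.7 -574.8] diam enc 856.3 area 597.9
```

View pics/w1.png

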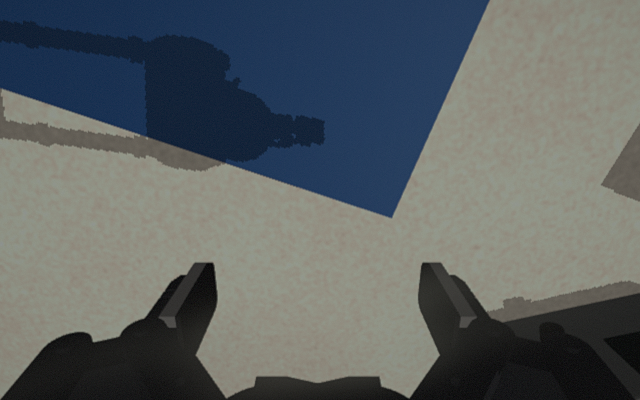

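The move was refused, probably because every row needs all four keys. The arm hasn't moved: the wrist picture shows the mat's corner at (392,217) and the open fingers.

Emit:
{"method": "send_rows", "body": {"motion": [{"dx": 3, "dy": -2.2, "dz": 0.5, "roll": 0}, {"dx": 3.4, "dy": -2.46, "dz": 0.5, "roll": 0}, {"dx": 3.4, "dy": -2.46, "dz": 0.5, "roll": 0}, {"dx": 3.4, "dy": -2.46, "dz": 0.5, "roll": 0}, {"dx": 3.4, "dy": -2.46, "dz": 0.5, "roll": 0}, {"dx": 3.4, "dy": -2.46, "dz": 0.5, "roll": 0}, {"dx": 3.4, "dy": -2.46, "dz": 0.5, "roll": 0}, {"dx": 3.4, "dy": -2.46, "dz": 0.5, "roll": 0}, {"dx": 3.4, "dy": -2.46, "dz": 0.5, "roll": 0}, {"dx": 2.2, "dy": -1.6, "dz": 0, "roll": 0}, {"dx": 1, "dy": -0.7, "dz": 0, "roll": 0}, {"dx": 0, "dy": 0, "dz": 0, "roll": 0}, {"dx": 0, "dy": 0, "dz": 0, "roll": 0}], "jaw": 45}}

```text
clock: 1.88
tcp_pos: [425.0, -204.9, 205.3]
orientation: [[0.944, 0.33, -0.0], [0.33, -0.944, -0.001], [-0.001, 0.001, -1.0]]
ft_force: [0.5, 0.1, 0.1]
grip_width: 38.3
gripper_force: 0.0
```

```bash
python3 - <<'E'
from h import *
s=state();c=calibration('wrist');im=get_image('wrist')
cv2.imwrite('pics/w2.png',im[:,:,::-1])
print(s['clock'],s['tcp_pos'],s['grip_width'],s['orientation'].round(4));blobs(im,(0,0,640,400),120,256,12,c,amin=800)
E
```

```text
1.875 [ 424.95892057 -204.93537753  205.31800167] 38.265174036085696 [[ 9.440e-01  3.299e-01 -3.000e-04]
 [ 3.299e-01 -9.440e-01 -7.000e-04]
 [-5.000e-04  5.000e-04 -1.000e+00]]
[ 33.2 379.5] xy [84.8 19.9] diam enc 110.2 area 71.5
[ 48.3 344. ] xy [141.4   8.7] diam enc 126.6 area 80.2
[475.4 222.5] xy [ 425.3 -366.5] diam enc 57.2 area 48.6
[312.3 163.2] xy [ 428.8 -198.4] diam enc 34.1 area 31.9
[169.3  91.1] xy [448.3 -62.1] diam enc 60.7 area 49.8
[530.3  31.1] xy [ 591.7 -330.3] diam enc 61.3 area 56.7
[409.2  12.8] xy [ 571.5 -231.7] diam enc 61.3 area 33.5
```

View pics/w2.png

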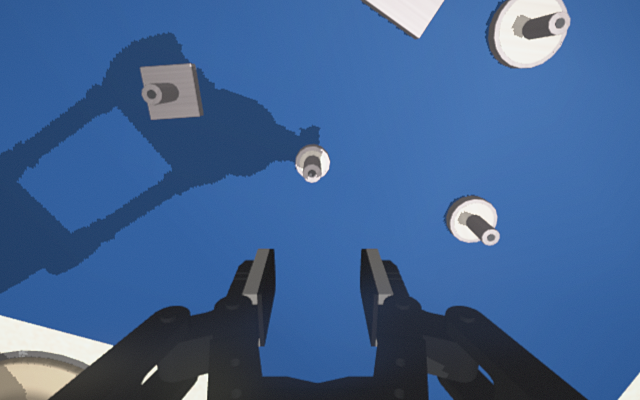

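The wrist view puts the tiny rotor (pixel 312,163) at (428.8,-198.4), within 1 mm of the top view. Next I descend onto it and grip.

Emit:
{"method": "send_rows", "body": {"motion": [{"dx": 0.3, "dy": -0.25, "dz": 3, "roll": 0}, {"dx": 0.29, "dy": -0.25, "dz": 4, "roll": 0}, {"dx": 0, "dy": 0, "dz": 4, "roll": 0}, {"dx": 0, "dy": 0, "dz": 3, "roll": 0}, {"dx": 0, "dy": 0, "dz": 1.7, "roll": 0}, {"dx": 0, "dy": 0, "dz": 0.8, "roll": 0}, {"dx": 0, "dy": 0, "dz": 0, "roll": 0}, {"dx": 0, "dy": 0, "dz": 0, "roll": 0}]}}

```text
clock: 2.92
tcp_pos: [429.8, -198.1, 41.0]
orientation: [[0.944, 0.33, 0.001], [0.33, -0.944, -0.001], [0.001, 0.001, -1.0]]
ft_force: [0.4, 0.3, -0.8]
grip_width: 38.1
gripper_force: 0.0
```

Emit:
{"method": "send_rows", "body": {"motion": [{"dx": 0, "dy": 0, "dz": 0, "roll": 0}, {"dx": 0, "dy": 0, "dz": 0, "roll": 0}, {"dx": 0, "dy": 0, "dz": 0, "roll": 0}, {"dx": 0, "dy": 0, "dz": 0, "roll": 0}, {"dx": 0, "dy": 0, "dz": 0, "roll": 0}], "jaw": 0}}

```text
clock: 3.55
tcp_pos: [429.7, -197.8, 41.1]
orientation: [[0.944, 0.331, 0.001], [0.331, -0.944, -0.001], [0.001, 0.001, -1.0]]
ft_force: [-0.9, -0.6, 6.3]
grip_width: 14.3
gripper_force: 58.5
```

Emit:
{"method": "send_rows", "body": {"motion": [{"dx": 0, "dy": 0, "dz": -1, "roll": 0}, {"dx": 0, "dy": 0, "dz": -3, "roll": 0}, {"dx": 0, "dy": 0, "dz": -4, "roll": 0}, {"dx": 1, "dy": -1.5, "dz": -4, "roll": 0}, {"dx": 2.1, "dy": -3.2, "dz": -3, "roll": 0}, {"dx": 2.2, "dy": -3.4, "dz": 0, "roll": 0}, {"dx": 2.2, "dy": -3.4, "dz": 0, "roll": 0}, {"dx": 2.2, "dy": -3.4, "dz": 0, "roll": 0}, {"dx": 2.2, "dy": -3.4, "dz": 0, "roll": 0}, {"dx": 2.2, "dy": -3.4, "dz": 0, "roll": 0}, {"dx": 2.2, "dy": -3.4, "dz": 0, "roll": 0}, {"dx": 1.7, "dy": -2.4, "dz": 0, "roll": 0}, {"dx": 1, "dy": -1.4, "dz": 0, "roll": 0}, {"dx": 0, "dy": 0, "dz": 0, "roll": 0}, {"dx": 0, "dy": 0, "dz": 0, "roll": 0}]}}

```text
clock: 5.42
tcp_pos: [512.6, 137.1, 190.2]
orientation: [[0.944, 0.33, -0.001], [0.33, -0.944, -0.001], [-0.001, 0.001, -1.0]]
ft_force: [-0.6, -0.4, -1.1]
grip_width: 14.1
gripper_force: 58.8
```

```bash
python3 - <<'E'
from h import *
s=state();c=calibration('wrist');im=get_image('wrist')
cv2.imwrite('pics/w3.png',im[:,:,::-1])
print(s['clock'],s['tcp_pos'],s['grip_width'],s['gripper_force'],s['q'].round(2));blobs(im,(0,0,640,400),75,190,20,c,amin=800)
E
```

```text
5.425 [512.59819402 137.14231042 190.15682085] 14.100273910749342 58.755903840065 [ 0.13  0.25  1.7  -0.    1.2   1.37]
[135.3 161.6] xy [473.8 286.9] diam enc 71.0 area 67.7
[317.7 144.1] xy [538.7 146.2] diam enc 281.8 area 197.4
[190.   37.5] xy [583.6 264.6] diam enc 110.0 area 81.5
[131.1 162.8] xy [471.6 290.1] diam enc 267.3 area 154.9
```

View pics/w3.png

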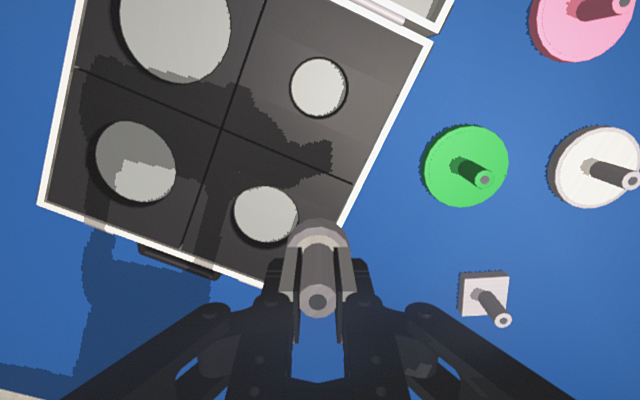

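The wrist view shows the tiny nest at (319,87), small at (265,214), medium at (135,161) and large at (175,25), with the rotor held upright. I'll measure the two lit nests with a higher threshold.

```bash
python3 - <<'E'
from h import *
c=calibration('wrist');im=get_image('wrist')
blobs(im,(280,50,355,125),125,256,20,c,amin=300);blobs(im,(225,178,305,250),125,256,20,c,amin=300)
E
```

```text
[317.5  87. ] xy [581.7 161.2] diam enc 43.2 area 42.5
[264.9 213.4] xy [464.7 169.9] diam enc 56.1 area 53.9
```

Emit:
{"method": "send_rows", "body": {"motion": [{"dx": 1.5, "dy": -0.05, "dz": 0, "roll": 0}, {"dx": 2.5, "dy": -0.05, "dz": 0, "roll": 0}, {"dx": 2.3, "dy": 0, "dz": 1, "roll": 0}, {"dx": 1.05, "dy": 0, "dz": 2, "roll": 0}, {"dx": 0, "dy": 0, "dz": 3, "roll": 0}, {"dx": 0, "dy": 0, "dz": 3, "roll": 0}, {"dx": 0, "dy": 0, "dz": 2, "roll": 0}, {"dx": 0, "dy": 0, "dz": 1, "roll": 0}, {"dx": 0, "dy": 0, "dz": 0.5, "roll": 0}, {"dx": 0, "dy": 0, "dz": 0, "roll": 0}, {"dx": 0, "dy": 0, "dz": 0, "roll": 0}]}}

```text
clock: 6.9
tcp_pos: [582.8, 163.4, 66.1]
orientation: [[0.944, 0.33, 0.002], [0.33, -0.944, 0.0], [0.002, 0.0, -1.0]]
ft_force: [0.4, -0.7, -1.6]
grip_width: 13.8
gripper_force: 58.7
```

Emit:
{"method": "send_rows", "body": {"motion": [{"dx": 0, "dy": 0, "dz": 0.1, "roll": 0}, {"dx": 0, "dy": 0, "dz": 0.1, "roll": 0}, {"dx": 0, "dy": 0, "dz": 0, "roll": 0}, {"dx": 0, "dy": 0, "dz": 0, "roll": 0}]}}

```text
clock: 7.4
tcp_pos: [582.1, 163.3, 63.3]
orientation: [[0.944, 0.33, 0.0], [0.33, -0.944, -0.0], [0.0, 0.0, -1.0]]
ft_force: [0.6, 0.4, -1.7]
grip_width: 14.2
gripper_force: 58.7
```

Emit:
{"method": "send_rows", "body": {"motion": [{"dx": 0, "dy": 0.05, "dz": 0.08, "roll": 0}, {"dx": 0, "dy": 0, "dz": 0.07, "roll": 0}, {"dx": 0, "dy": 0, "dz": 0.05, "roll": 0}, {"dx": 0, "dy": 0, "dz": 0, "roll": 0}, {"dx": 0, "dy": 0, "dz": 0, "roll": 0}]}}

```text
clock: 8.02
tcp_pos: [582.3, 162.8, 61.3]
orientation: [[0.944, 0.33, 0.0], [0.33, -0.944, -0.0], [-0.0, 0.0, -1.0]]
ft_force: [0.2, -1.3, -1.0]
grip_width: 14.0
gripper_force: 58.7
```

Emit:
{"method": "send_rows", "body": {"motion": [{"dx": 0, "dy": 0, "dz": 0.04, "roll": 0}, {"dx": 0, "dy": 0, "dz": 0.03, "roll": 0}, {"dx": 0, "dy": 0, "dz": 0, "roll": 0}, {"dx": 0, "dy": 0, "dz": 0, "roll": 0}]}}

```text
clock: 8.52
tcp_pos: [582.4, 162.8, 61.1]
orientation: [[0.944, 0.33, 0.0], [0.33, -0.944, -0.0], [0.0, 0.0, -1.0]]
ft_force: [-0.7, 0.2, 5.7]
grip_width: 13.5
gripper_force: 59.1
```

Emit:
{"method": "send_rows", "body": {"motion": [{"dx": 0, "dy": 0, "dz": 0, "roll": 0}, {"dx": 0, "dy": 0, "dz": 0, "roll": 0}, {"dx": 0, "dy": 0, "dz": 0, "roll": 0}, {"dx": 0, "dy": 0, "dz": -1, "roll": 0}, {"dx": 0, "dy": 0, "dz": -3, "roll": 0}, {"dx": 0, "dy": 0, "dz": -3, "roll": 0}, {"dx": 0, "dy": 0, "dz": -3, "roll": 0}], "jaw": 45}}

```text
clock: 9.4
tcp_pos: [582.4, 162.9, 162.2]
orientation: [[0.944, 0.33, 0.001], [0.33, -0.944, 0.0], [0.001, 0.0, -1.0]]
ft_force: [0.5, 0.5, -0.8]
grip_width: 38.5
gripper_force: 0.0
```

Emit:
{"method": "send_rows", "body": {"motion": [{"dx": -1.4, "dy": 2, "dz": 0, "roll": 0}, {"dx": -2.8, "dy": 3.9, "dz": 0, "roll": 0}, {"dx": -2.8, "dy": 3.9, "dz": 0, "roll": 0}, {"dx": -2.8, "dy": 3.9, "dz": 0, "roll": 0}, {"dx": -2.8, "dy": 3.9, "dz": 0, "roll": 0}, {"dx": -2.8, "dy": 3.9, "dz": 0, "roll": 0}, {"dx": -2.8, "dy": 3.9, "dz": 0, "roll": 0}, {"dx": -2.8, "dy": 3.9, "dz": 0, "roll": 0}, {"dx": -2.8, "dy": 3.9, "dz": 0, "roll": 0}, {"dx": -2.8, "dy": 3.9, "dz": 0, "roll": 0}, {"dx": -2.8, "dy": 3.9, "dz": 0, "roll": 0}, {"dx": -1.8, "dy": 2.3, "dz": 0, "roll": 0}, {"dx": -1, "dy": 1.3, "dz": 0, "roll": 0}, {"dx": 0, "dy": 0, "dz": 0, "roll": 0}, {"dx": 0, "dy": 0, "dz": 0, "roll": 0}]}}

```text
clock: 11.28
tcp_pos: [426.0, -363.3, 160.7]
orientation: [[0.944, 0.331, 0.0], [0.331, -0.944, 0.001], [0.0, -0.001, -1.0]]
ft_force: [0.1, 0.1, 0.1]
grip_width: 38.6
gripper_force: 0.0
```

```bash
python3 - <<'E'
from h import *
c=calibration('wrist');im=get_image('wrist')
s=state();print(s['tcp_pos'],s['q'].round(2))
blobs(im,(150,0,640,400),120,256,12,c,amin=800)
t=get_image('top');c=calibration('top');blobs(t,(300,155,480,270),130,256,12,c)
cv2.imwrite('pics/t2.png',cv2.resize(t[150:260,155:270,::-1],None,fx=5,fy=5))
E
```

```text
[ 426.09198489 -363.19569636  160.69997018] [-0.83  0.32  1.68  0.    1.15  0.4 ]
[606.1 337.7] xy [ 373.3 -667.1] diam enc 190.4 area 109.1
[319.3 183.4] xy [ 426.6 -364.3] diam enc 45.8 area 44.9
[449.7 245.2] xy [ 427.6 -362.9] diam enc 46.6 area 39.0
[328.9 238.2] xy [447.6 -61.4] diam enc 60.4 area 50.5
[434.8 179.3] xy [ 593.  -329.2] diam enc 60.7 area 59.2
[392.7 179.8] xy [ 592.7 -223.4] diam enc 82.3 area 68.8
[340.8 178.5] xy [597.1 -92.8] diam enc 75.2 area 73.9
```

View pics/t2.png

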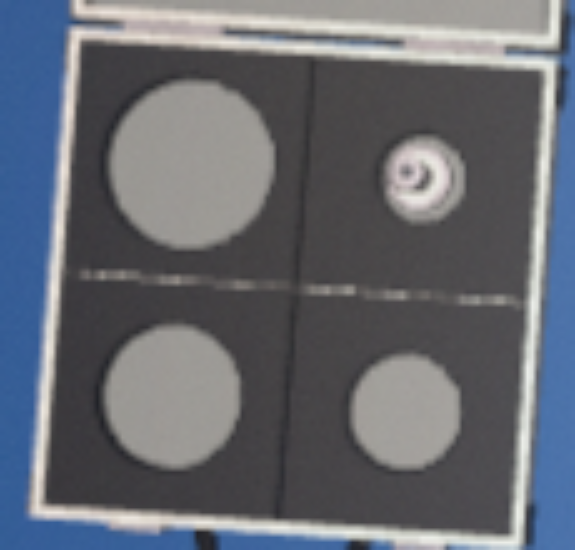

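The crop shows the tiny rotor sitting inside its recess (about 422,178 in the crop), with the other nests empty. Next I grip the small rotor.

Emit:
{"method": "send_rows", "body": {"motion": [{"dx": 0, "dy": 0.06, "dz": 2, "roll": 0}, {"dx": 0, "dy": 0, "dz": 4, "roll": 0}, {"dx": 0, "dy": 0, "dz": 3.5, "roll": 0}, {"dx": 0, "dy": 0, "dz": 1.7, "roll": 0}, {"dx": 0, "dy": 0, "dz": 0.8, "roll": 0}, {"dx": 0, "dy": 0, "dz": 0, "roll": 0}, {"dx": 0, "dy": 0, "dz": 0, "roll": 0}, {"dx": 0, "dy": 0, "dz": 0, "roll": 0}]}}

```text
clock: 12.38
tcp_pos: [426.4, -365.5, 41.5]
orientation: [[0.944, 0.331, 0.001], [0.331, -0.944, -0.001], [0.001, 0.002, -1.0]]
ft_force: [0.1, -0.7, -0.1]
grip_width: 38.4
gripper_force: 0.0
```

Emit:
{"method": "send_rows", "body": {"motion": [{"dx": 0, "dy": 0, "dz": 0, "roll": 0}, {"dx": 0, "dy": 0, "dz": 0, "roll": 0}, {"dx": 0, "dy": 0, "dz": 0, "roll": 0}, {"dx": 0, "dy": 0, "dz": 0, "roll": 0}, {"dx": 0, "dy": 0, "dz": 0, "roll": 0}], "jaw": 0}}

```text
clock: 13.0
tcp_pos: [426.1, -365.3, 41.2]
orientation: [[0.944, 0.33, 0.001], [0.33, -0.944, -0.001], [0.0, 0.001, -1.0]]
ft_force: [0.3, 2.1, 6.0]
grip_width: 13.9
gripper_force: 58.5
```

```bash
python3 - <<'E'
from h import *
t=get_image('top');c=calibration('top')
for roi in ((175,160,212,203),(170,213,208,247),(222,218,250,246)): blobs(t,roi,100,190,20,c)
E
```

```text
[192.9 182.4] xy [589.7 278. ] diam enc 85.7 area 82.5
[189.1 228.8] xy [473.8 286.9] diam enc 71.1 area 68.2
[235.7 231.8] xy [465.4 170.7] diam enc 58.2 area 55.3
```

Emit:
{"method": "send_rows", "body": {"motion": [{"dx": 0, "dy": 0, "dz": -1, "roll": 0}, {"dx": 0, "dy": 0, "dz": -3, "roll": 0}, {"dx": 0, "dy": 0, "dz": -4, "roll": 0}, {"dx": 0, "dy": 0, "dz": -3, "roll": 0}, {"dx": 0.7, "dy": -1.6, "dz": -1, "roll": 0}, {"dx": 1.8, "dy": -4.15, "dz": 0, "roll": 0}, {"dx": 1.8, "dy": -4.15, "dz": 0, "roll": 0}, {"dx": 1.8, "dy": -4.15, "dz": 0, "roll": 0}, {"dx": 1.8, "dy": -4.15, "dz": 0, "roll": 0}, {"dx": 1.8, "dy": -4.15, "dz": 0, "roll": 0}, {"dx": 1.8, "dy": -4.15, "dz": 0, "roll": 0}, {"dx": 1.8, "dy": -4.15, "dz": 0, "roll": 0}, {"dx": 1.8, "dy": -4.15, "dz": 0, "roll": 0}, {"dx": 1.8, "dy": -4.15, "dz": 0, "roll": 0}, {"dx": 1.8, "dy": -4.15, "dz": 0, "roll": 0}, {"dx": 1.8, "dy": -4.15, "dz": 0, "roll": 0}, {"dx": 0.9, "dy": -2.0, "dz": 0, "roll": 0}, {"dx": 0, "dy": 0, "dz": 0, "roll": 0}, {"dx": 0, "dy": 0, "dz": 0, "roll": 0}, {"dx": 0, "dy": 0, "dz": 0, "roll": 0}]}}

```text
clock: 15.55
tcp_pos: [464.6, 169.6, 160.3]
orientation: [[0.944, 0.329, -0.001], [0.329, -0.944, -0.001], [-0.001, 0.0, -1.0]]
ft_force: [0.1, 1.0, -2.6]
grip_width: 14.0
gripper_force: 58.9
```

Emit:
{"method": "send_rows", "body": {"motion": [{"dx": 0.05, "dy": 0, "dz": 2, "roll": 0}, {"dx": 0, "dy": 0, "dz": 3, "roll": 0}, {"dx": 0, "dy": 0, "dz": 2.5, "roll": 0}, {"dx": 0, "dy": 0, "dz": 1.3, "roll": 0}, {"dx": 0, "dy": 0, "dz": 0.6, "roll": 0}, {"dx": 0, "dy": 0, "dz": 0.2, "roll": 0}, {"dx": 0, "dy": 0, "dz": 0.05, "roll": 0}, {"dx": 0, "dy": 0, "dz": 0, "roll": 0}, {"dx": 0, "dy": 0, "dz": 0, "roll": 0}, {"dx": 0, "dy": 0, "dz": 0, "roll": 0}]}}

```text
clock: 16.8
tcp_pos: [465.7, 170.7, 64.3]
orientation: [[0.944, 0.331, 0.0], [0.331, -0.944, 0.0], [0.0, 0.0, -1.0]]
ft_force: [0.2, -0.4, -3.2]
grip_width: 14.0
gripper_force: 58.9
```

Emit:
{"method": "send_rows", "body": {"motion": [{"dx": 0, "dy": 0, "dz": 0.05, "roll": 0}, {"dx": 0, "dy": 0, "dz": 0.04, "roll": 0}, {"dx": 0, "dy": 0, "dz": 0, "roll": 0}, {"dx": 0, "dy": 0, "dz": 0, "roll": 0}]}}

```text
clock: 17.3
tcp_pos: [465.7, 170.6, 63.1]
orientation: [[0.944, 0.33, -0.0], [0.33, -0.944, -0.0], [-0.0, 0.0, -1.0]]
ft_force: [0.4, -0.3, -3.0]
grip_width: 13.9
gripper_force: 58.9
```

Emit:
{"method": "send_rows", "body": {"motion": [{"dx": 0, "dy": 0, "dz": 0.06, "roll": 0}, {"dx": 0, "dy": 0, "dz": 0.06, "roll": 0}, {"dx": 0, "dy": 0, "dz": 0.04, "roll": 0}, {"dx": 0, "dy": 0, "dz": 0, "roll": 0}, {"dx": 0, "dy": 0, "dz": 0, "roll": 0}]}}

```text
clock: 17.92
tcp_pos: [465.7, 170.6, 61.6]
orientation: [[0.944, 0.33, 0.0], [0.33, -0.944, -0.0], [0.0, 0.0, -1.0]]
ft_force: [-0.6, 0.5, -2.7]
grip_width: 14.2
gripper_force: 58.9
```

Emit:
{"method": "send_rows", "body": {"motion": [{"dx": 0, "dy": 0, "dz": 0.03, "roll": 0}, {"dx": 0, "dy": 0, "dz": 0.03, "roll": 0}, {"dx": 0, "dy": 0, "dz": 0, "roll": 0}, {"dx": 0, "dy": 0, "dz": 0, "roll": 0}]}}

```text
clock: 18.42
tcp_pos: [465.7, 170.7, 61.3]
orientation: [[0.944, 0.331, 0.0], [0.331, -0.944, -0.0], [0.0, 0.0, -1.0]]
ft_force: [-0.9, -0.4, 1.5]
grip_width: 14.1
gripper_force: 59.3
```

Emit:
{"method": "send_rows", "body": {"motion": [{"dx": 0, "dy": 0, "dz": 0, "roll": 0}, {"dx": 0, "dy": 0, "dz": 0, "roll": 0}, {"dx": 0, "dy": 0, "dz": 0, "roll": 0}, {"dx": 0, "dy": 0, "dz": -1, "roll": 0}, {"dx": 0, "dy": 0, "dz": -3, "roll": 0}, {"dx": 0, "dy": 0, "dz": -3, "roll": 0}, {"dx": 0, "dy": 0, "dz": -3, "roll": 0}], "jaw": 45}}

```text
clock: 19.3
tcp_pos: [465.7, 170.7, 162.6]
orientation: [[0.944, 0.33, 0.001], [0.33, -0.944, 0.0], [0.001, 0.0, -1.0]]
ft_force: [0.6, 0.4, 1.1]
grip_width: 38.0
gripper_force: 0.0
```

Emit:
{"method": "send_rows", "body": {"motion": [{"dx": -0.15, "dy": 1.7, "dz": 0, "roll": 0}, {"dx": -0.37, "dy": 4.3, "dz": 0, "roll": 0}, {"dx": -0.37, "dy": 4.3, "dz": 0, "roll": 0}, {"dx": -0.37, "dy": 4.3, "dz": 0, "roll": 0}, {"dx": -0.37, "dy": 4.3, "dz": 0, "roll": 0}, {"dx": -0.37, "dy": 4.3, "dz": 0, "roll": 0}, {"dx": -0.37, "dy": 4.3, "dz": 0, "roll": 0}, {"dx": -0.37, "dy": 4.3, "dz": 0, "roll": 0}, {"dx": -0.37, "dy": 4.3, "dz": 0, "roll": 0}, {"dx": -0.37, "dy": 4.3, "dz": 0, "roll": 0}, {"dx": -0.37, "dy": 4.3, "dz": 0, "roll": 0}, {"dx": -0.37, "dy": 4.3, "dz": 0, "roll": 0}, {"dx": -0.3, "dy": 2.4, "dz": 0, "roll": 0}, {"dx": 0, "dy": 0, "dz": 0, "roll": 0}, {"dx": 0, "dy": 0, "dz": 0, "roll": 0}, {"dx": 0, "dy": 0, "dz": 0, "roll": 0}]}}

```text
clock: 21.3
tcp_pos: [592.4, -328.2, 160.9]
orientation: [[0.944, 0.331, -0.001], [0.331, -0.944, 0.001], [-0.0, -0.001, -1.0]]
ft_force: [-0.4, 1.0, -0.2]
grip_width: 38.7
gripper_force: 0.0
```

```bash
python3 - <<'E'
from h import *
c=calibration('wrist');im=get_image('wrist')
print(state()['tcp_pos'],state()['q'].round(2))
blobs(im,(150,50,500,300),120,256,12,c,amin=800)
cv2.imwrite('pics/w4.png',im[:,:,::-1])
t=get_image('top')
cv2.imwrite('pics/t3.png',cv2.resize(t[150:260,155:270,::-1],None,fx=5,fy=5))
E
```

```text
[ 592.5820475  -328.23425237  161.11077526] [-0.61  0.48  1.4   0.    1.26  0.62]
[321.3 181.2] xy [ 595. -330.] diam enc 59.8 area 59.0
[192.2 137.6] xy [ 595.  -224.9] diam enc 82.0 area 65.7
```

View pics/t3.png

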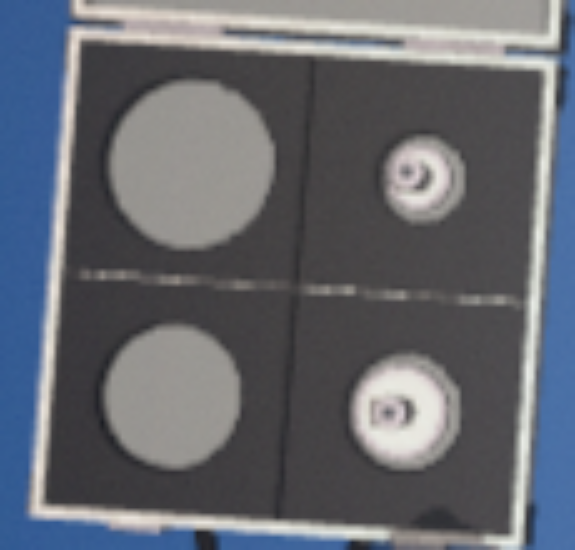

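The small rotor is seated in its recess at crop (405,411). Next I grip the medium one.

Emit:
{"method": "send_rows", "body": {"motion": [{"dx": 0.1, "dy": 0.08, "dz": 2, "roll": 0}, {"dx": 0, "dy": 0, "dz": 4, "roll": 0}, {"dx": 0, "dy": 0, "dz": 3.5, "roll": 0}, {"dx": 0, "dy": 0, "dz": 1.7, "roll": 0}, {"dx": 0, "dy": 0, "dz": 0.8, "roll": 0}, {"dx": 0, "dy": 0, "dz": 0, "roll": 0}, {"dx": 0, "dy": 0, "dz": 0, "roll": 0}, {"dx": 0, "dy": 0, "dz": 0, "roll": 0}]}}

```text
clock: 22.4
tcp_pos: [594.7, -330.3, 42.2]
orientation: [[0.944, 0.33, 0.002], [0.33, -0.944, -0.001], [0.001, 0.002, -1.0]]
ft_force: [0.1, -0.7, -0.5]
grip_width: 38.4
gripper_force: 0.0
```

Emit:
{"method": "send_rows", "body": {"motion": [{"dx": 0, "dy": 0, "dz": 0, "roll": 0}, {"dx": 0, "dy": 0, "dz": 0, "roll": 0}, {"dx": 0, "dy": 0, "dz": 0, "roll": 0}, {"dx": 0, "dy": 0, "dz": 0, "roll": 0}, {"dx": 0, "dy": 0, "dz": 0, "roll": 0}], "jaw": 0}}

```text
clock: 23.02
tcp_pos: [594.4, -330.2, 41.8]
orientation: [[0.944, 0.331, 0.001], [0.331, -0.944, -0.001], [0.001, 0.001, -1.0]]
ft_force: [-0.5, 0.0, 4.8]
grip_width: 14.0
gripper_force: 58.6
```

Emit:
{"method": "send_rows", "body": {"motion": [{"dx": 0, "dy": 0, "dz": -1, "roll": 0}, {"dx": 0, "dy": 0, "dz": -3, "roll": 0}, {"dx": 0, "dy": 0, "dz": -4, "roll": 0}, {"dx": 0, "dy": 0, "dz": -3, "roll": 0}, {"dx": 0.3, "dy": -1.7, "dz": -1, "roll": 0}, {"dx": 0.63, "dy": -4.4, "dz": 0, "roll": 0}, {"dx": 0.63, "dy": -4.4, "dz": 0, "roll": 0}, {"dx": 0.63, "dy": -4.4, "dz": 0, "roll": 0}, {"dx": 0.63, "dy": -4.4, "dz": 0, "roll": 0}, {"dx": 0.63, "dy": -4.4, "dz": 0, "roll": 0}, {"dx": 0.63, "dy": -4.4, "dz": 0, "roll": 0}, {"dx": 0.63, "dy": -4.4, "dz": 0, "roll": 0}, {"dx": 0.63, "dy": -4.4, "dz": 0, "roll": 0}, {"dx": 0.63, "dy": -4.4, "dz": 0, "roll": 0}, {"dx": 0.63, "dy": -4.4, "dz": 0, "roll": 0}, {"dx": 0.63, "dy": -4.4, "dz": 0, "roll": 0}, {"dx": 0.63, "dy": -4.4, "dz": 0, "roll": 0}, {"dx": 0.63, "dy": -4.4, "dz": 0, "roll": 0}, {"dx": 0.58, "dy": -3.3, "dz": 0, "roll": 0}]}}

```text
clock: 25.4
tcp_pos: [471.0, 288.9, 159.4]
orientation: [[0.943, 0.332, -0.004], [0.332, -0.943, -0.001], [-0.004, -0.0, -1.0]]
ft_force: [-0.4, 0.4, -2.4]
grip_width: 14.2
gripper_force: 58.8
```

Emit:
{"method": "send_rows", "body": {"motion": [{"dx": 0, "dy": 0, "dz": 0, "roll": 0}, {"dx": 0, "dy": 0, "dz": 0, "roll": 0}, {"dx": 0, "dy": 0, "dz": 0, "roll": 0}, {"dx": 0, "dy": 0, "dz": 0, "roll": 0}]}}

```text
clock: 25.9
tcp_pos: [474.1, 286.3, 160.8]
orientation: [[0.944, 0.329, -0.0], [0.329, -0.944, -0.0], [-0.0, 0.0, -1.0]]
ft_force: [0.5, -0.1, -1.6]
grip_width: 13.8
gripper_force: 59.0
```

Emit:
{"method": "send_rows", "body": {"motion": [{"dx": 0.05, "dy": 0, "dz": 2, "roll": 0}, {"dx": 0, "dy": 0, "dz": 3, "roll": 0}, {"dx": 0, "dy": 0, "dz": 2.5, "roll": 0}, {"dx": 0, "dy": 0, "dz": 1.3, "roll": 0}, {"dx": 0, "dy": 0, "dz": 0.6, "roll": 0}, {"dx": 0, "dy": 0, "dz": 0.2, "roll": 0}, {"dx": 0, "dy": 0, "dz": 0.05, "roll": 0}, {"dx": 0, "dy": 0, "dz": 0, "roll": 0}, {"dx": 0, "dy": 0, "dz": 0, "roll": 0}, {"dx": 0, "dy": 0, "dz": 0, "roll": 0}]}}

```text
clock: 27.15
tcp_pos: [474.7, 287.4, 64.7]
orientation: [[0.944, 0.331, 0.0], [0.331, -0.944, 0.0], [0.0, 0.0, -1.0]]
ft_force: [0.6, 0.4, -3.4]
grip_width: 13.6
gripper_force: 59.0
```

Emit:
{"method": "send_rows", "body": {"motion": [{"dx": 0, "dy": 0, "dz": 0.05, "roll": 0}, {"dx": 0, "dy": 0, "dz": 0.05, "roll": 0}, {"dx": 0, "dy": 0, "dz": 0.05, "roll": 0}, {"dx": 0, "dy": 0, "dz": 0, "roll": 0}, {"dx": 0, "dy": 0, "dz": 0, "roll": 0}]}}

```text
clock: 27.78
tcp_pos: [474.6, 287.4, 62.9]
orientation: [[0.944, 0.33, -0.0], [0.33, -0.944, -0.0], [-0.0, 0.0, -1.0]]
ft_force: [-0.4, 0.4, -3.2]
grip_width: 14.1
gripper_force: 59.0
```

Emit:
{"method": "send_rows", "body": {"motion": [{"dx": 0, "dy": 0, "dz": 0.05, "roll": 0}, {"dx": 0, "dy": 0, "dz": 0.04, "roll": 0}, {"dx": 0, "dy": 0, "dz": 0, "roll": 0}, {"dx": 0, "dy": 0, "dz": 0, "roll": 0}]}}

```text
clock: 28.28
tcp_pos: [474.6, 287.3, 62.1]
orientation: [[0.944, 0.33, 0.0], [0.33, -0.944, -0.0], [-0.0, 0.0, -1.0]]
ft_force: [0.0, 0.2, -3.3]
grip_width: 13.9
gripper_force: 59.0
```

Emit:
{"method": "send_rows", "body": {"motion": [{"dx": 0, "dy": 0, "dz": 0.03, "roll": 0}, {"dx": 0, "dy": 0, "dz": 0.03, "roll": 0}, {"dx": 0, "dy": 0, "dz": 0, "roll": 0}, {"dx": 0, "dy": 0, "dz": 0, "roll": 0}]}}

```text
clock: 28.78
tcp_pos: [474.6, 287.4, 61.7]
orientation: [[0.944, 0.33, 0.0], [0.33, -0.944, 0.0], [0.0, 0.0, -1.0]]
ft_force: [-0.2, -0.2, 1.5]
grip_width: 13.6
gripper_force: 59.5
```

Emit:
{"method": "send_rows", "body": {"motion": [{"dx": 0, "dy": 0, "dz": 0, "roll": 0}, {"dx": 0, "dy": 0, "dz": 0, "roll": 0}, {"dx": 0, "dy": 0, "dz": 0, "roll": 0}, {"dx": 0, "dy": 0, "dz": -1, "roll": 0}, {"dx": 0, "dy": 0, "dz": -3, "roll": 0}, {"dx": 0, "dy": 0, "dz": -3, "roll": 0}, {"dx": 0, "dy": 0, "dz": -3, "roll": 0}], "jaw": 45}}

```text
clock: 29.65
tcp_pos: [474.7, 287.4, 163.1]
orientation: [[0.944, 0.33, 0.001], [0.33, -0.944, 0.0], [0.001, 0.0, -1.0]]
ft_force: [0.4, -1.1, -0.3]
grip_width: 38.3
gripper_force: 0.0
```

Emit:
{"method": "send_rows", "body": {"motion": [{"dx": -0.05, "dy": 1.7, "dz": 0, "roll": 0}, {"dx": -0.1, "dy": 4.3, "dz": 0, "roll": 0}, {"dx": -0.1, "dy": 4.3, "dz": 0, "roll": 0}, {"dx": -0.1, "dy": 4.3, "dz": 0, "roll": 0}, {"dx": -0.1, "dy": 4.3, "dz": 0, "roll": 0}, {"dx": -0.1, "dy": 4.3, "dz": 0, "roll": 0}, {"dx": -0.1, "dy": 4.3, "dz": 0, "roll": 0}, {"dx": -0.1, "dy": 4.3, "dz": 0, "roll": 0}, {"dx": -0.1, "dy": 4.3, "dz": 0, "roll": 0}, {"dx": -0.1, "dy": 2.5, "dz": 0, "roll": 0}, {"dx": -0.05, "dy": 1.3, "dz": 0, "roll": 0}, {"dx": 0, "dy": 0, "dz": 0, "roll": 0}, {"dx": 0, "dy": 0, "dz": 0, "roll": 0}, {"dx": 0, "dy": 0, "dz": 0, "roll": 0}]}}

```text
clock: 31.4
tcp_pos: [596.7, -91.3, 161.6]
orientation: [[0.943, 0.332, -0.0], [0.332, -0.943, 0.0], [-0.0, -0.0, -1.0]]
ft_force: [0.1, -1.4, -0.3]
grip_width: 38.4
gripper_force: 0.0
```

```bash
python3 - <<'E'
from h import *
c=calibration('wrist');im=get_image('wrist')
print(state()['tcp_pos'],state()['q'].round(2))
blobs(im,(150,50,500,300),120,256,12,c,amin=800)
cv2.imwrite('pics/w5.png',im[:,:,::-1])
E
```

```text
[596.78346868 -91.42635608 161.64080299] [-0.27  0.38  1.58  0.    1.18  0.97]
[463. 236.] xy [ 593.4 -222.3] diam enc 82.8 area 66.9
[321.1 180.9] xy [599.4 -93.1] diam enc 73.9 area 72.9
[486.6 116.4] xy [ 688.6 -193.9] diam enc 64.4 area 36.9
```

View pics/w5.png

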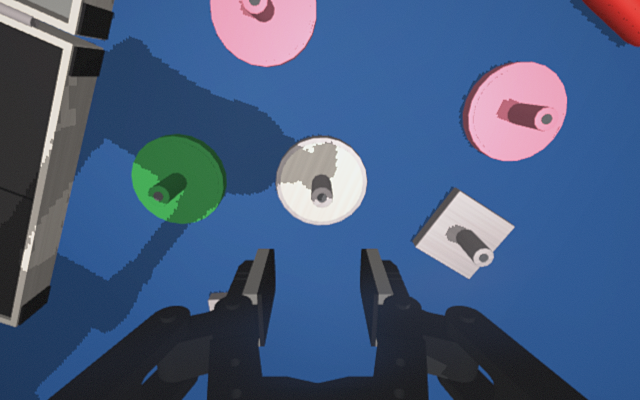

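The wrist view shows the white large rotor dead ahead at (321,181). The green one (178,180) and the block (463,236) are clear of the fingers.

Emit:
{"method": "send_rows", "body": {"motion": [{"dx": 0.08, "dy": 0.08, "dz": 2, "roll": 0}, {"dx": 0, "dy": 0, "dz": 4, "roll": 0}, {"dx": 0, "dy": 0, "dz": 3.5, "roll": 0}, {"dx": 0, "dy": 0, "dz": 1.8, "roll": 0}, {"dx": 0, "dy": 0, "dz": 0.8, "roll": 0}, {"dx": 0, "dy": 0, "dz": 0, "roll": 0}, {"dx": 0, "dy": 0, "dz": 0, "roll": 0}, {"dx": 0, "dy": 0, "dz": 0, "roll": 0}]}}

```text
clock: 32.45
tcp_pos: [598.7, -93.2, 41.5]
orientation: [[0.944, 0.331, 0.002], [0.331, -0.944, -0.001], [0.002, 0.001, -1.0]]
ft_force: [0.3, 0.1, 0.0]
grip_width: 38.4
gripper_force: 0.0
```

Emit:
{"method": "send_rows", "body": {"motion": [{"dx": 0, "dy": 0, "dz": 0, "roll": 0}, {"dx": 0, "dy": 0, "dz": 0, "roll": 0}, {"dx": 0, "dy": 0, "dz": 0, "roll": 0}, {"dx": 0, "dy": 0, "dz": 0, "roll": 0}, {"dx": 0, "dy": 0, "dz": 0, "roll": 0}], "jaw": 0}}

```text
clock: 33.08
tcp_pos: [598.4, -93.3, 41.2]
orientation: [[0.944, 0.331, 0.001], [0.331, -0.944, -0.001], [0.001, 0.001, -1.0]]
ft_force: [-1.6, -0.1, 5.7]
grip_width: 13.9
gripper_force: 58.5
```

Emit:
{"method": "send_rows", "body": {"motion": [{"dx": 0, "dy": 0, "dz": -1, "roll": 0}, {"dx": 0, "dy": 0, "dz": -3, "roll": 0}, {"dx": 0, "dy": 0, "dz": -4, "roll": 0}, {"dx": 0, "dy": 0, "dz": -3, "roll": 0}, {"dx": 0.5, "dy": -1.5, "dz": -1, "roll": 0}, {"dx": 1.3, "dy": -4, "dz": 0, "roll": 0}, {"dx": 1.3, "dy": -4, "dz": 0, "roll": 0}, {"dx": 1.3, "dy": -4, "dz": 0, "roll": 0}, {"dx": 1.3, "dy": -4, "dz": 0, "roll": 0}, {"dx": 1.3, "dy": -4, "dz": 0, "roll": 0}, {"dx": 1.3, "dy": -4, "dz": 0, "roll": 0}, {"dx": 1.3, "dy": -4, "dz": 0, "roll": 0}, {"dx": 1.3, "dy": -4, "dz": 0, "roll": 0}, {"dx": 0.6, "dy": -1.8, "dz": 0, "roll": 0}, {"dx": 0, "dy": 0, "dz": 0, "roll": 0}, {"dx": 0, "dy": 0, "dz": 0, "roll": 0}, {"dx": 0, "dy": 0, "dz": 0, "roll": 0}, {"dx": 0, "dy": 0, "dz": 0, "roll": 0}]}}

```text
clock: 35.33
tcp_pos: [590.1, 277.1, 160.6]
orientation: [[0.944, 0.329, 0.0], [0.329, -0.944, -0.0], [-0.0, 0.0, -1.0]]
ft_force: [0.2, -0.2, -3.7]
grip_width: 13.9
gripper_force: 58.9
```

Emit:
{"method": "send_rows", "body": {"motion": [{"dx": 0, "dy": 0, "dz": 2, "roll": 0}, {"dx": 0, "dy": 0, "dz": 3, "roll": 0}, {"dx": 0, "dy": 0, "dz": 2.5, "roll": 0}, {"dx": 0, "dy": 0, "dz": 1.3, "roll": 0}, {"dx": 0, "dy": 0, "dz": 0.6, "roll": 0}, {"dx": 0, "dy": 0, "dz": 0.2, "roll": 0}, {"dx": 0, "dy": 0, "dz": 0.05, "roll": 0}, {"dx": 0, "dy": 0, "dz": 0, "roll": 0}, {"dx": 0, "dy": 0, "dz": 0, "roll": 0}, {"dx": 0, "dy": 0, "dz": 0, "roll": 0}]}}

```text
clock: 36.58
tcp_pos: [590.0, 278.2, 64.3]
orientation: [[0.944, 0.33, 0.001], [0.33, -0.944, 0.0], [0.001, 0.0, -1.0]]
ft_force: [-0.3, 0.9, -4.5]
grip_width: 14.1
gripper_force: 58.9
```

Emit:
{"method": "send_rows", "body": {"motion": [{"dx": 0, "dy": 0, "dz": 0.05, "roll": 0}, {"dx": 0, "dy": 0, "dz": 0.05, "roll": 0}, {"dx": 0, "dy": 0, "dz": 0.05, "roll": 0}, {"dx": 0, "dy": 0, "dz": 0, "roll": 0}, {"dx": 0, "dy": 0, "dz": 0, "roll": 0}]}}

```text
clock: 37.2
tcp_pos: [589.9, 278.1, 62.4]
orientation: [[0.944, 0.33, -0.0], [0.33, -0.944, -0.0], [-0.0, 0.0, -1.0]]
ft_force: [-0.5, 0.6, -4.2]
grip_width: 14.1
gripper_force: 58.9
```

Emit:
{"method": "send_rows", "body": {"motion": [{"dx": 0, "dy": 0, "dz": 0.05, "roll": 0}, {"dx": 0, "dy": 0, "dz": 0.04, "roll": 0}, {"dx": 0, "dy": 0, "dz": 0, "roll": 0}, {"dx": 0, "dy": 0, "dz": 0, "roll": 0}]}}

```text
clock: 37.7
tcp_pos: [589.9, 278.1, 61.6]
orientation: [[0.944, 0.33, 0.0], [0.33, -0.944, -0.0], [-0.0, 0.0, -1.0]]
ft_force: [0.1, -0.7, -4.3]
grip_width: 13.9
gripper_force: 58.9
```

Emit:
{"method": "send_rows", "body": {"motion": [{"dx": 0, "dy": 0, "dz": 0.03, "roll": 0}, {"dx": 0, "dy": 0, "dz": 0.03, "roll": 0}, {"dx": 0, "dy": 0, "dz": 0, "roll": 0}, {"dx": 0, "dy": 0, "dz": 0, "roll": 0}]}}

```text
clock: 38.2
tcp_pos: [589.9, 278.2, 61.3]
orientation: [[0.944, 0.331, 0.0], [0.331, -0.944, -0.0], [0.0, 0.0, -1.0]]
ft_force: [-0.1, -0.4, -0.8]
grip_width: 14.0
gripper_force: 59.3
```

Contact: the force has risen from -4.3 to -0.8 N. Now I release, lift and back off for a final look.

Emit:
{"method": "send_rows", "body": {"motion": [{"dx": 0, "dy": 0, "dz": 0.02, "roll": 0}, {"dx": 0, "dy": 0, "dz": 0, "roll": 0}]}}

```text
clock: 38.45
tcp_pos: [590.0, 278.2, 61.3]
orientation: [[0.944, 0.33, 0.0], [0.33, -0.944, 0.0], [0.0, 0.0, -1.0]]
ft_force: [-2.0, 0.6, 2.8]
grip_width: 13.9
gripper_force: 59.7
```

Emit:
{"method": "send_rows", "body": {"motion": [{"dx": 0, "dy": 0, "dz": 0, "roll": 0}, {"dx": 0, "dy": 0, "dz": 0, "roll": 0}, {"dx": 0, "dy": 0, "dz": 0, "roll": 0}, {"dx": 0, "dy": 0, "dz": -1, "roll": 0}, {"dx": 0, "dy": 0, "dz": -3, "roll": 0}, {"dx": 0, "dy": 0, "dz": -4, "roll": 0}, {"dx": 0, "dy": 0, "dz": -4, "roll": 0}, {"dx": -1, "dy": 3, "dz": 0, "roll": 0}, {"dx": -2, "dy": 4, "dz": 0, "roll": 0}, {"dx": -2, "dy": 4, "dz": 0, "roll": 0}, {"dx": -2, "dy": 4, "dz": 0, "roll": 0}, {"dx": -2, "dy": 4, "dz": 0, "roll": 0}, {"dx": -2, "dy": 4, "dz": 0, "roll": 0}, {"dx": -2, "dy": 4, "dz": 0, "roll": 0}, {"dx": -1, "dy": 2, "dz": 0, "roll": 0}, {"dx": 0, "dy": 0, "dz": 0, "roll": 0}, {"dx": 0, "dy": 0, "dz": 0, "roll": 0}], "jaw": 45}}

```text
clock: 40.58
tcp_pos: [553.8, -41.3, 181.2]
orientation: [[0.944, 0.33, 0.001], [0.33, -0.944, 0.0], [0.001, -0.0, -1.0]]
ft_force: [0.5, -0.5, 0.2]
grip_width: 38.4
gripper_force: 0.0
```

```bash
python3 - <<'E'
from h import *
t=get_image('top')
a=cv2.resize(t[150:260,155:270,::-1],(400,400)); b=cv2.resize(get_image('scene')[150:260,340:520,::-1],(400,400))
cv2.imwrite('pics/end.png',np.hstack([a,b]))
blobs(t,(300,155,480,270),130,256,12,calibration('top'))
E
```

```text
[328.7 238.1] xy [447.8 -60.9] diam enc 59.4 area 50.3
[346.2 240.7] xy [ 440.8 -104.6] diam enc 138.7 area 70.0
[392.7 179.8] xy [ 592.6 -223.4] diam enc 82.3 area 68.7
[357.  181.1] xy [ 590.1 -133.5] diam enc 124.0 area 60.0
[325.6 177.5] xy [600.1 -54.8] diam enc 162.5 area 135.1
```

View pics/end.png

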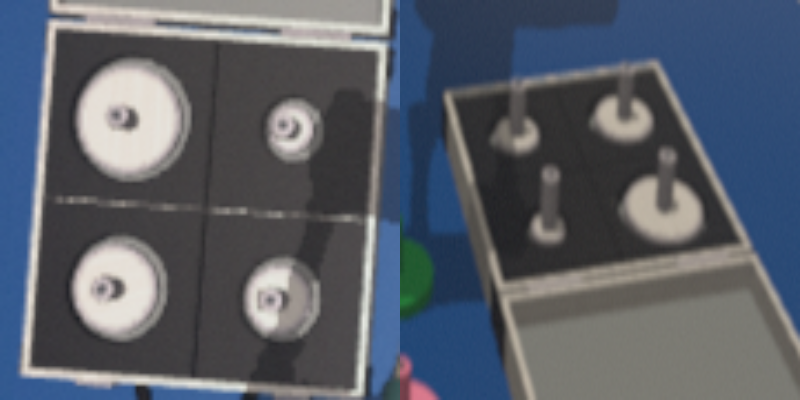

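All four rotors sit flat and upright in their own recesses: left-hand crop, large (132,118), tiny (293,130), medium (118,288) and small (280,298). The blocks haven't moved.

```bash
python3 -c "from bench import *; print(close_job())"
```

```text
the job is handed in; nothing more can be done
None
```

All four flywheels are in the recesses of their own size, flat and spindle up by the final pictures; the two blocks were left in place, and I handed the job in at about 41 s of the 109 s allowed.

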